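# Lemon half through the spring flap of a prep board

## Task

Clear the squeezed lemon half off the prep board into the green scraps caddy under it: push it across the board to the steel spring flap, press the flap down with one finger and, while that finger holds it open, push the lemon half in with the other finger; then let the flap spring shut. Only push the lemon half: do not lift or squash it, and do not slide it onto the shut flap. Leave the wooden spoon on the board and everything round it as it stands.

Things in the scene. Friction and masses are not known exactly. Their poses are not given: they have to be found in the camera images.
- prep_board: Fixed wooden prep board on a carcass, 260 mm deep (its x), 420 mm wide (its y), flat top 150 mm above the worktop, board 22 mm thick. Origin: centre of its underside, on the worktop; z up, x away from the robot, y to its left, but for a turn of up to 0.22 rad. The top is plain wood from y = -62 to 210 mm; right of that is a hole with the spring flap.
- flap_entry (a point): Middle of the hole's left edge (entry edge), on the board's top: x 0, y -62.5, z 150 mm in the board's frame; fixed. The hole runs from here 105 mm towards the board's -y (to the hinge edge) and is 124 mm wide along its x, filled by the flap. The lemon half goes in over this edge, towards -y.
- caddy_in (a point): Middle of the caddy's inner floor, 10 mm above the worktop, under the hole. The green open-topped caddy is 204 mm (board's x) by 150 mm (y) inside, walls 98 mm high; fixed.
- flap_hinge (a joint): Spring flap: 0 = shut, flush with the board; grows as it is pushed down into the caddy; stop at 1.35 rad. Hinge along the board's x at y = -163.5 mm, 4.5 mm below the top: the free lip is at the entry edge. It springs shut by itself, lightly damped: 0.13 N m when shut (1.3 N at the lip starts it), about 0.3 N m at 1.2 rad. The lemon half's weight does not open it.
- scrap_flap: The flap's steel plate, 120 mm (x) by 98 mm (y), 4 mm thick. Origin at the middle of its hinge edge, under side; its y points along the plate to the lip; it turns with the flap.
- flap_lip (a point): Middle of the flap's free lip, top side, 98 mm from the hinge; moves with the flap.
- lemon_half: Squeezed yellow half lemon lying cut face down: a dome 48 mm across at the foot, 30 mm high, 20 to 40 g. Origin: centre of its cut face; z up through the dome. It starts on the plain wood left of the flap, its centre 80 to 220 mm from the entry edge.
- wooden_spoon: Bystander: wooden spoon lying along the board's y near its far edge, 208 x 43 x 11 mm (its bowl, at the left, is the 43 mm wide end); loose; origin at its underside's centre.
- lemon_1: Bystander: whole lemon on the worktop to the right, 78 x 55 x 56 mm; loose.
- spice_jar_2: Bystander: spice jar with a yellow cap on the worktop to the right, 42 mm across, 96 mm high; loose.

How it is judged:
By the outcome, as a careful person would: the job done as asked, in the order asked, and still so for the second after the job is handed in, with the robot touching nothing.
It also fails if it takes over 51 s, if anything falls off the work surface, if the arm or the gripper's body presses on something with over 40 N, if the wrist force passes 120 N, or if a joint passes its speed limit or range.

## Robot

A 7-joint arm with a two-finger parallel gripper is mounted at the origin on a cart in front of the work surface, level with it; the furniture and walls round the work are solid. World frame = base frame: x ahead of the robot, y to its left, z up, the work surface at z = 0. Lengths are in m, angles in rad, forces in N, time in s.
With the tool pointing down it reaches from about 0.425 to 0.875 m from the base axis. Payload 4.7 kg.
Tool frame: the origin (TCP) lies on the centre line of the jaws, within the pads' length; the fingertips stand 25 mm ahead of it and the grasp point (between the pads) lies 6 mm ahead of it; z points along the fingers, y is the line along which they close (so a half turn about z gives the same grasp; the last joint's range is limited). The gripper opens to 85 mm and grips with 20 to 120 N. Pads are 22 mm wide; open, the fingers measure 114 mm over their backs; the gripper's body (76 mm by 85 mm) begins 54 mm behind the grasp point. The pads swing forward as they close: fully open they stand 13 mm farther back than shut.
Start: joints at [-1.318, 0.321, -0.07, 1.45, 0.023, 1.371, -0.057], TCP at [0.154, 0.632, 0.256] pointing down, gripper open.
Joint ranges: [-2.86, 2.86], [-0.3, 2.09], [-1.38, 1.24], [0.06, 2.45], [-1.56, 4.7], [0.09, 2.05], [-2.69, 2.69]. Speed limits (rad/s): [2.57, 2.57, 3.14, 3.14, 3.14, 3.14, 3.14].

## Interface

Orientations are given as a 3x3 rotation matrix whose columns are the frame's x, y, z axes.
In Python, from plant import read_state, capture, camera_info, close_job gives the robot as it stands.
- The arm moves only by the shell command python3 -m inch 'ROWS' [FORCE]. ROWS is JSON, a list that holds one entry, the list of rows, each a list of 7 numbers: the shift along the tool's x, y, z in mm, then the turn, a rotation vector about the tool's x, y, z in degrees, then the closure, from -1 (fully open) to 1 (shut). A call has exactly 8 rows; each row is the pose to reach, as a shift and turn from the pose commanded when the call began, along the tool's axes at that moment; what a row does not reach only later rows make up. A row lasts 1/10 s, in which the tool goes at most 50 mm and 8.59 degrees, less where a joint would pass 70% of its speed; a pose out of reach is approached as far as the arm can. A call with a gripper value outside its range is refused whole. The fingers move at their own pace and stop on an object; FORCE is the grip in N (left out, the last holds). Time passes only in rows, so rows that repeat a pose let the fingers close, or fill a call up. It gives the time, the measured TCP pose, the force, the opening and the grip force at its end, in the units of the state.
- read_state(): the state, without advancing time (a new reading comes with each control period).
- capture(name): name is "side" or "top" or "wrist"; returns the picture (480x640x3 uint8, blue, green, red); there is no depth.
- camera_info(name): a dict with "camera_matrix" (3x3 intrinsics, pixels), "k1" (the pictures are not rectified: a ray, as slopes to the right and down, at radius r is drawn at 1 + k1 r^2 times it, then the intrinsics apply), "position" and "rotation" of the camera in the world. Camera axes: x right, y down, z forward; pixel columns grow to the right and rows downward; lengths in m; the calibration is good to about 2 mm. A picture is of the moment at which its call begins: read the wrist's pose just before it. camera_info takes no time and is no camera call; for the wrist camera it gives the pose at the moment of the call.
- close_job(): hands the job in; it is judged then, once.
The state is a dict: "time_s": time; "q": joint angles; "joint_vel": joint speeds; "effort": joint torques, N m; "eef_pos": TCP position; "ee_rot": TCP orientation; "contact_force": force on the tool from outside, world axes, zero at the start; "torque": the same for the moment, N m; "width": finger opening in m; "grip_force": force on a finger pad.
Only numpy, scipy, OpenCV 4.12 (cv2) and the standard library are available. Lean on these libraries where they do the work, as an engineer would, in place of code of your own. Each camera call takes 0.05 s, during which the arm holds its last target. There are 200 camera calls.

## Working session

There is one attempt and no reset: what is moved stays moved. The work goes in short steps, Python scripts to look and compute and a shell command to move; the robot and the scene stay as the last step left them, time stands still between calls to the robot, and variables do not carry over. Pictures are saved under pics/ and viewed, at most 10 in all, crops included, and the job is handed in when it is done.

```bash
ls; mkdir -p pics; python3 - <<'E'
from plant import *
import cv2
s=read_state()
print(s)
for n in ("top","side"):
    cv2.imwrite(f"pics/{n}0.png",capture(n)); print(n,camera_info(n))
E
```

```text
pics
{'time_s': 0.0, 'q': array([-1.31787103,  0.32185307, -0.07007865,  1.45169979,  0.02256235,
        1.37075376, -0.05687065]), 'joint_vel': array([-0.00015868, -0.00259814, -0.00215532, -0.00111163,  0.00066567,
       -0.00118969,  0.0009817 ]), 'effort': array([-5.38558397e-04, -4.93587935e+01, -3.82469790e-01, -3.14328611e+01,
        1.29571397e-02,  1.14737515e-02, -1.54861254e-05]), 'eef_pos': array([0.15368632, 0.63106854, 0.25519139]), 'ee_rot': array([[-9.71627707e-01,  2.36515207e-01, -3.95457935e-04],
       [ 2.36515530e-01,  9.71625877e-01, -1.88657661e-03],
       [-6.19668942e-05, -1.92658204e-03, -9.99998142e-01]]), 'contact_force': array([-0.31249828,  0.05239407, -0.43410265]), 'torque': array([-0.02151031, -0.00187561,  0.05228975]), 'grip_force': 0.0, 'width': 0.08510686663776564}
top {'camera_matrix': array([[478.51360537,   0.        , 313.68178835],
       [  0.        , 478.51360537, 235.85907798],
       [  0.        ,   0.        ,   1.        ]]), 'k1': -0.06299190404699813, 'position': array([ 0.42708457, -0.13478362,  1.33749207]), 'rotation': array([[ 0.02501161, -0.99486653,  0.09805615],
       [-0.99967284, -0.02541559, -0.0028728 ],
       [ 0.00535021, -0.09795221, -0.99517674]])}
side {'camera_matrix': array([[449.8418396 ,   0.        , 324.9435984 ],
       [  0.        , 449.8418396 , 234.60013587],
       [  0.        ,   0.        ,   1.        ]]), 'k1': 0.023076140879881257, 'position': array([0.8079365 , 0.59206705, 0.87887844]), 'rotation': array([[-0.94066937,  0.25428082, -0.22468289],
       [ 0.33885793,  0.66923089, -0.66129064],
       [-0.01778879, -0.69819143, -0.71569007]])}
```

View pics/top0.png

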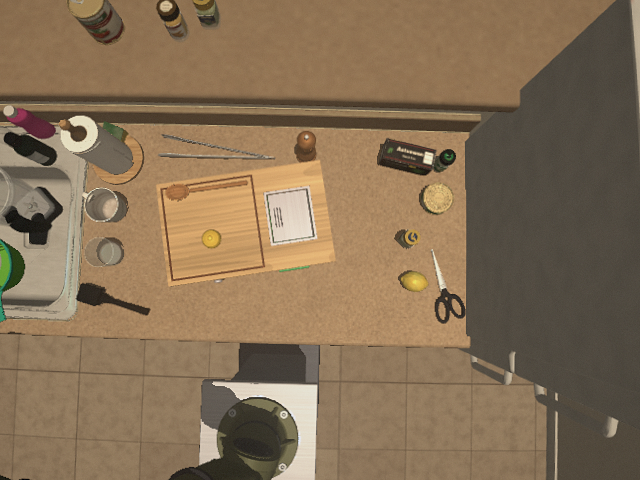

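View pics/side0.png

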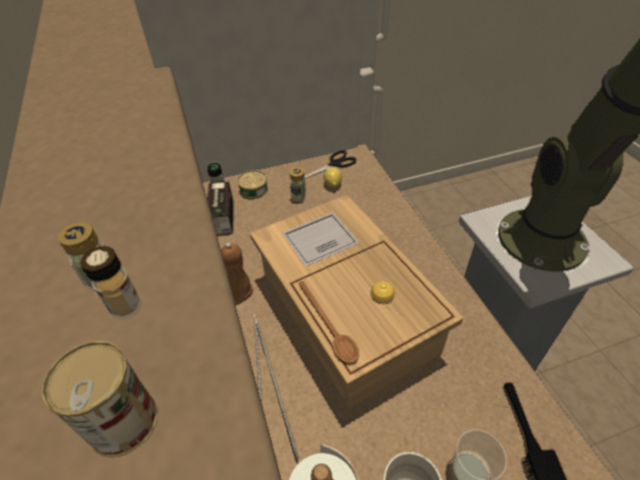

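```bash
python3 - <<'E'
import cv2
t=cv2.imread("pics/top0.png")[150:300,145:345]
cv2.imwrite("pics/topc.png",cv2.resize(t,None,fx=4,fy=4,interpolation=cv2.INTER_CUBIC))
E
```

```text
(no output)
```

View pics/topc.png

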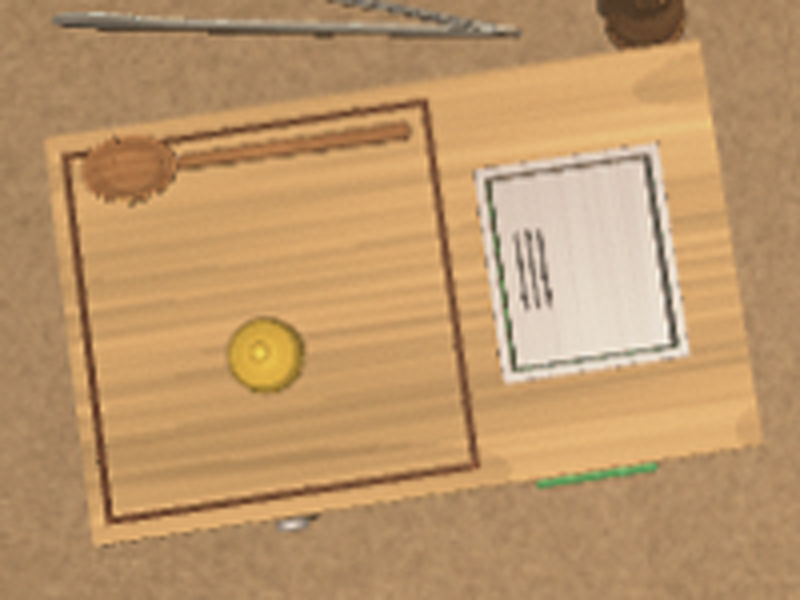

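The enlarged top view shows the board's top corners at crop pixels (45,140), (700,42), (762,440) and (95,545). The lemon half is at (266,354), the flap hole lies between (488,178) and (680,350), and the spoon lies along the far edge.

```bash
cat > h.py <<'E'
import numpy as np, cv2
from plant import *
def ray(n,uv,z,ci=None):
    c=ci or camera_info(n); K=c["camera_matrix"]
    d=(np.array(uv,float)-K[:2,2])/K[0,0]; u=d.copy()
    for _ in range(20): u=d/(1+c["k1"]*(u@u))
    w=c["rotation"]@np.r_[u,1]; return c["position"]+w*(z-c["position"][2])/w[2]
def proj(n,P):
    c=camera_info(n);K=c["camera_matrix"];p=c["rotation"].T@(np.array(P)-c["position"]);u=p[:2]/p[2]
    return u*(1+c["k1"]*(u@u))*K[0,0]+K[:2,2]
E
python3 - <<'E'
from h import *
cr=lambda x,y:(145+(x+.5)/4-.5,150+(y+.5)/4-.5)
W=np.array([ray("top",cr(*p),.15)[:2] for p in [(45,140),(700,42),(762,440),(95,545)]])
B=np.array([[130,210],[130,-210],[-130,-210],[-130,210]])/1e3
mb,mw=B.mean(0),W.mean(0); b=B-mb; w=W-mw
th=np.arctan2((b[:,0]*w[:,1]-b[:,1]*w[:,0]).sum(),(b*w).sum())
R=np.array([[np.cos(th),-np.sin(th)],[np.sin(th),np.cos(th)]]); o=mw-R@mb
print("board",o,th,np.degrees(th)); print("resid",(W-o-B@R.T)*1e3)
for nm,p,z in [("lemon",(266,354),.158),("spoonbowl",(128,205),.155),("spoonhandle",(410,138),.155),("hole1",(484,178),.15),("hole2",(655,150),.15),("hole3",(682,350),.15),("hole4",(508,375),.15)]:
    P=ray("top",cr(*p),z)[:2]; print(nm,P,"board",(P-o)@R*1e3)
L=ray("side",(383,292),.16); print("lemon side",(L[:2]-o)@R*1e3)
for q in [(130,210),(-130,210),(-130,-210),(130,-210),(62,-62.5),(-62,-62.5)]: print(q,proj("side",np.r_[o+R@np.array(q)/1e3,.15]))
np.savez("board.npz",o=o,R=R)
s=read_state(); print("TCP board",(s["eef_pos"][:2]-o)@R*1e3, "tool axes in board xy",R.T@s["ee_rot"][:2,:2])
E
```

```text
board [0.57457684 0.03565811] 0.17826965846117174 10.214099045063787
resid [[-0.92161533 -0.35439064]
 [-2.24506449 -0.49613202]
 [ 2.30076509  1.14878799]
 [ 0.86591473 -0.29826533]]
lemon [0.53116082 0.11593826] board [-28.49213204  86.70669136]
spoonbowl [0.62306057 0.2080995 ] board [ 78.29385499 161.11106809]
spoonhandle [0.66991812 0.03227189] board [ 93.22983912 -20.23913119]
hole1 [ 0.64650816 -0.01466447] board [ 61.86779673 -62.28043256]
hole2 [ 0.66713437 -0.12175323] board [  63.17740916 -171.32962609]
hole3 [ 0.54101143 -0.14188778] board [ -64.51713023 -168.78009214]
hole4 [ 0.52261719 -0.0339982 ] board [-63.48813453 -59.33855944]
lemon side [-30.65145965  89.11942761]
(130, 210) [346.30625094 383.41727144]
(-130, 210) [462.51137158 317.74695692]
(-130, -210) [345.7031147  194.37897638]
(130, -210) [248.77777345 232.98160702]
(62, -62.5) [305.71201525 263.54781321]
(-62, -62.5) [354.75360864 241.77746204]
TCP board [-308.63644298  660.65367986] tool axes in board xy [[-0.91429372  0.40505135]
 [ 0.40505184  0.9142922 ]]
```

```bash
cat >> h.py <<'E'
D=np.load("board.npz"); o,R=D["o"],D["R"]
def R3():
    M=np.eye(3); M[:2,:2]=R; return M
def bframe():
    s=read_state(); return np.r_[(s["eef_pos"][:2]-o)@R,s["eef_pos"][2]-.15]*1e3, R3().T@s["ee_rot"], s
def goto(P,yaw,tilt):
    """P: board-frame TCP mm (z above top); yaw of tool y in board deg; tilt deg lowers the -y finger"""
    from scipy.spatial.transform import Rotation as Ro
    p,A,s=bframe(); y,t=np.radians([yaw,tilt])
    yy=np.array([np.cos(y),np.sin(y),0]); z=np.array([0,0,-1.]); x=np.cross(yy,z)
    B=np.c_[x,yy,z]@Ro.from_rotvec([-t,0,0]).as_matrix()
    print("now",p.round(1),"shift",(A.T@(np.array(P)-p)).round(1),"turn",Ro.from_matrix(A.T@B).as_rotvec(degrees=True).round(1))
    print("F",(s["contact_force"]).round(2),"t",s["time_s"],"w",s["width"])
E
python3 - <<'E'
from h import *
goto([-29.5+.84,88-6.5,60],97.4,0)
E
```

```text
now [-308.6  660.7  105.3] shift [-490.6 -416.    46.1] turn [ -0.1  -0.  -31.3]
F [0.15 0.62 1.64] t 0.1 w 0.08529093199997094
```

```bash
python3 -m inch '[[[-38,-32,0,0,0,-4,-1],[-76,-65,0,0,0,-8,-1],[-114,-97,0,0,0,-12,-1],[-152,-130,0,0,0,-16,-1],[-190,-162,0,0,0,-20,-1],[-228,-194,0,0,0,-24,-1],[-266,-226,0,0,0,-28,-1],[-304,-258,0,0,0,-31.3,-1]]]'; python3 - <<'E'
from h import *
goto([-29.5+.84,88-6.5,60],97.4,0)
E
```

```text
time_s: 0.9
eef_pos: [0.3888, 0.307, 0.2561]
ee_rot: [[-0.952, -0.305, -0.0], [-0.305, 0.952, 0.0], [0.0, 0.0, -1.0]]
contact_force: [0.2, 0.2, -0.8]
width: 0.0851
grip_force: 0.0
now [-134.7  300.   106.1] shift [ -76.4 -230.5   46.1] turn [ 0.  -0.   0.2]
F [ 0.21  0.25 -0.82] t 0.9 w 0.08507268104393761
```

```bash
python3 -m inch '[[[-15,-45,0,0,0,0,-1],[-30,-90,0,0,0,0,-1],[-45,-135,5,0,0,0,-1],[-60,-180,15,0,0,0,-1],[-72,-218,25,0,0,0,-1],[-76,-230,40,0,0,0,-1],[-76,-230,60,0,0,0,-1],[-76,-230,68,0,0,0,-1]]]'; python3 - <<'E'
from h import *
goto([-29.5+.84,88-6.5,20],97.4,0)
a=capture("side"); cv2.imwrite("pics/s1.png",cv2.resize(a[120:360,220:540],None,fx=2.5,fy=2.5,interpolation=cv2.INTER_CUBIC))
E
```

```text
time_s: 1.7
eef_pos: [0.5291, 0.1118, 0.1861]
ee_rot: [[-0.954, -0.301, -0.004], [-0.301, 0.954, -0.001], [0.004, -0.0, -1.0]]
contact_force: [-0.4, 0.2, 0.6]
width: 0.0856
grip_force: 0.0
now [-31.3  83.   36.1] shift [-2.5 -1.9 16.1] turn [-0.  -0.2 -0.1]
F [-0.4   0.15  0.64] t 1.7 w 0.08555199864261383
```

View pics/s1.png

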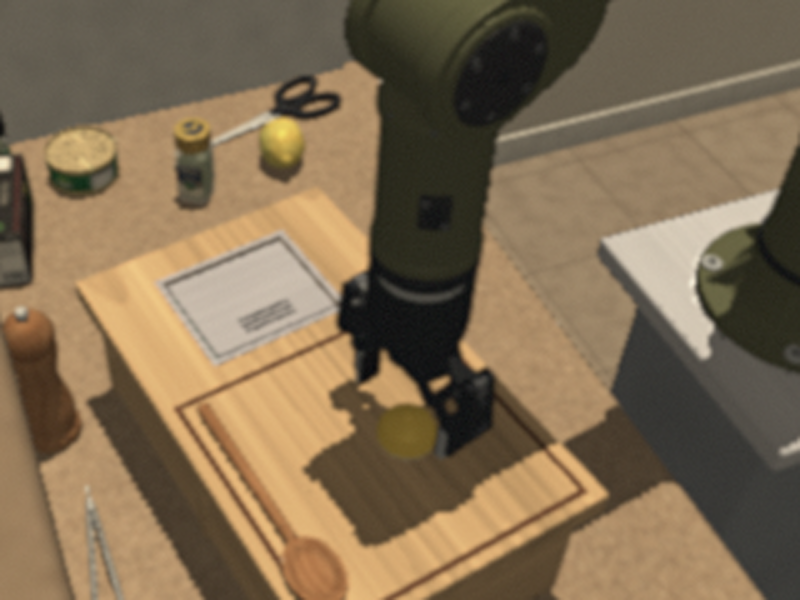

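The gripper straddles the lemon half (crop ~(408,432)): the trailing finger's tip is at (448,453) on its left, and the leading finger is at (365,375) on the flap side, still above the board. Next I'll lower it gently to find the tip height.

```bash
python3 -m inch '[[[-2,-2,2,0,0,0,-1],[-2,-2,4,0,0,0,-1],[-2,-2,6,0,0,0,-1],[-2,-2,8,0,0,0,-1],[-2,-2,8,0,0,0,-1],[-2,-2,8,0,0,0,-1],[-2,-2,8,0,0,0,-1],[-2,-2,8,0,0,0,-1]]]'; python3 -m inch '[[[0,0,1,0,0,0,-1],[0,0,2,0,0,0,-1],[0,0,3,0,0,0,-1],[0,0,4,0,0,0,-1],[0,0,4,0,0,0,-1],[0,0,4,0,0,0,-1],[0,0,4,0,0,0,-1],[0,0,4,0,0,0,-1]]]'
```

```text
time_s: 2.55
eef_pos: [0.5328, 0.1115, 0.1805]
ee_rot: [[-0.953, -0.303, 0.0], [-0.303, 0.953, 0.0], [-0.0, 0.0, -1.0]]
contact_force: [0.1, 1.1, -0.2]
width: 0.0857
grip_force: 0.0
time_s: 3.35
eef_pos: [0.5327, 0.1115, 0.1764]
ee_rot: [[-0.953, -0.303, 0.0], [-0.303, 0.953, 0.0], [-0.0, 0.0, -1.0]]
contact_force: [-0.8, 0.6, -0.2]
width: 0.0852
grip_force: 0.0
```

```bash
for i in 1 ; do python3 -m inch '[[[0,0,1,0,0,0,-1],[0,0,2,0,0,0,-1],[0,0,3,0,0,0,-1],[0,0,3,0,0,0,-1],[0,0,3,0,0,0,-1],[0,0,3,0,0,0,-1],[0,0,3,0,0,0,-1],[0,0,3,0,0,0,-1]]]'; done;  python3 - <<'E'
from h import *
p,A,s=bframe(); a=capture("side")[200:340,300:480]; cv2.imwrite("pics/s2.png",cv2.resize(a,None,fx=4.4,fy=4.2,interpolation=cv2.INTER_CUBIC))
# project tip candidates: trailing finger inner corner for tip ahead 12..25
for tz in (12,18,25):
  for ty in (42.5,57):
    print(tz,ty,[((proj("side",s["eef_pos"]+s["ee_rot"]@np.array([x,ty,tz])/1e3)-[300,200])*[4.4,4.2]).round() for x in(-11,11)])
E
```

```text
time_s: 4.15
eef_pos: [0.5327, 0.1115, 0.1734]
ee_rot: [[-0.953, -0.303, 0.0], [-0.303, 0.953, 0.0], [-0.0, 0.0, -1.0]]
contact_force: [0.1, -0.2, -0.5]
width: 0.0855
grip_force: 0.0
12 42.5 [array([398., 447.]), array([435., 423.])]
12 57 [array([421., 468.]), array([458., 443.])]
18 42.5 [array([397., 455.]), array([434., 431.])]
18 57 [array([420., 476.]), array([457., 451.])]
25 42.5 [array([396., 464.]), array([432., 440.])]
25 57 [array([419., 485.]), array([455., 460.])]
```

View pics/s2.png

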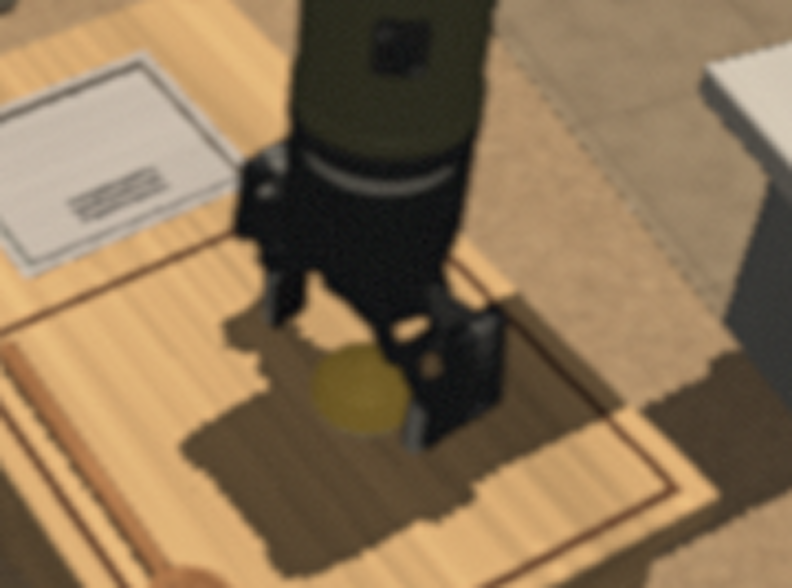

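The trailing pad's lower corner is at crop (403,445), so the open tips sit about 12 mm ahead of the TCP, roughly 11 mm above the wood. I'll go down another 8 mm, then sweep.

```bash
python3 -m inch '[[[0,0,2,0,0,0,-1],[0,0,4,0,0,0,-1],[0,0,6,0,0,0,-1],[0,0,7,0,0,0,-1],[0,0,8,0,0,0,-1],[0,0,8,0,0,0,-1],[0,0,8,0,0,0,-1],[0,0,8,0,0,0,-1]]]'; python3 -c "
from h import *
goto([-8,-50,15],97.4,0)"
```

```text
time_s: 5.0
eef_pos: [0.5328, 0.1115, 0.1654]
ee_rot: [[-0.953, -0.303, 0.0], [-0.303, 0.953, 0.0], [-0.0, 0.0, -1.0]]
contact_force: [-0.3, -1.6, -0.3]
width: 0.0855
grip_force: 0.0
now [-27.7  82.1  15.4] shift [  -2.5 -133.5    0.4] turn [0. 0. 0.]
F [-0.3  -1.57 -0.31] t 5.0 w 0.08545241771164562
```

```bash
python3 -m inch '[[[0,-6,0,0,0,0,-1],[0,-14,0,0,0,0,-1],[0,-24,0,0,0,0,-1],[0,-34,0,0,0,0,-1],[0,-44,0,0,0,0,-1],[-1,-54,0,0,0,0,-1],[-1,-64,0,0,0,0,-1],[-1,-74,0,0,0,0,-1]]]';  python3 -m inch '[[[0,-8,0,0,0,0,-1],[0,-16,0,0,0,0,-1],[0,-24,0,0,0,0,-1],[0,-32,0,0,0,0,-1],[0,-39,0,0,0,0,-1],[-1,-45,0,0,0,0,-1],[-1,-49,0,0,0,0,-1],[-1,-50,0,0,0,0,-1]]]'; python3 - <<'E'
from h import *
goto([-8,-50,15],97.4,0)
a=capture("side")[200:340,270:450]; cv2.imwrite("pics/s3.png",cv2.resize(a,None,fx=4.4,fy=4.2,interpolation=cv2.INTER_CUBIC))
for y in (-62.5,-43,-33):
  print(y,[((proj("side",np.r_[o+R@np.array([x,y])/1e3,.15])-[270,200])*[4.4,4.2]).round() for x in(-60,-35,-10,15,60)])
E
```

```text
time_s: 5.8
eef_pos: [0.5564, 0.0404, 0.1653]
ee_rot: [[-0.953, -0.303, 0.0], [-0.303, 0.953, 0.0], [-0.0, -0.0, -1.0]]
contact_force: [-0.1, -0.2, -0.5]
width: 0.0856
grip_force: 0.1
time_s: 6.6
eef_pos: [0.5723, -0.0067, 0.1653]
ee_rot: [[-0.953, -0.302, 0.0], [-0.302, 0.953, -0.0], [0.0, -0.0, -1.0]]
contact_force: [0.7, 0.2, 0.1]
width: 0.0852
grip_force: 0.0
now [ -9.8 -41.3  15.3] shift [-0.6 -8.9  0.3] turn [-0. -0. -0.]
F [0.68 0.22 0.1 ] t 6.6 w 0.08515471505124898
-62.5 [array([370., 177.]), array([327., 195.]), array([285., 213.]), array([241., 231.]), array([161., 265.])]
-43 [array([391., 200.]), array([348., 218.]), array([305., 237.]), array([261., 256.]), array([180., 291.])]
-33 [array([402., 212.]), array([359., 231.]), array([316., 250.]), array([272., 269.]), array([190., 304.])]
```

View pics/s3.png

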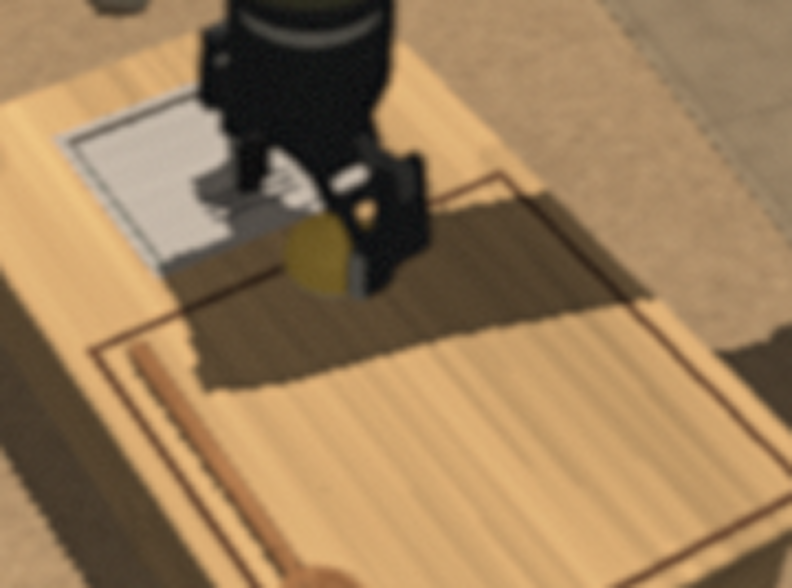

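The lemon half sits against the trailing pad (crop ~(325,260)), its front about 15 mm short of the entry edge, with the leading finger above the flap. I'll advance 8 mm and then tilt to press the flap.

```bash
cat >> h.py <<'E'
def tip(T,yaw,tilt,dx=None):
    from scipy.spatial.transform import Rotation as Ro
    y,t=np.radians([yaw,tilt]); yy=np.array([np.cos(y),np.sin(y),0]); z=np.array([0,0,-1.])
    B=np.c_[np.cross(yy,z),yy,z]@Ro.from_rotvec([-t,0,0]).as_matrix()
    return np.array(T)-B@np.array([0,42.5,12])
def where():
    p,A,s=bframe()
    for n,v in dict(trail_in=[0,42.5,12],lead_in=[0,-42.5,12],lead_out=[0,-53,12]).items(): print(n,(p+A@np.array(v)).round(1))
E
python3 -m inch '[[[0,-2,0,0,0,0,-1],[0,-4,0,0,0,0,-1],[0,-6,0,0,0,0,-1],[0,-7,0,0,0,0,-1],[0,-8,0,0,0,0,-1],[0,-8,0,0,0,0,-1],[0,-8,0,0,0,0,-1],[0,-8,0,0,0,0,-1]]]'
python3 - <<'E'
from h import *
where(); p,A,s=bframe(); T0=p+A@np.array([0,42.5,12])
u=np.array([.1285,-.9917,0])
for a in (7,13,19,25): goto(tip(T0-u*6*a/25,97.4,a),97.4,a)
E
```

```text
time_s: 7.45
eef_pos: [0.5745, -0.0136, 0.1653]
ee_rot: [[-0.953, -0.303, -0.0], [-0.303, 0.953, 0.0], [-0.0, 0.0, -1.0]]
contact_force: [-0.5, -0.8, -0.1]
width: 0.0852
grip_force: 0.0
trail_in [-14.3  -6.4   3.3]
lead_in [ -3.3 -90.6   3.3]
lead_out [  -2.  -101.1    3.3]
now [ -8.8 -48.5  15.3] shift [0.  0.5 5.3] turn [-7. -0.  0.]
F [-0.53 -0.82 -0.06] t 7.45 w 0.08518517242645025
now [ -8.8 -48.5  15.3] shift [0.  1.5 9.9] turn [-13.  -0.   0.]
F [-0.53 -0.82 -0.06] t 7.45 w 0.08518517242645025
now [ -8.8 -48.5  15.3] shift [ 0.   3.  14.5] turn [-19.  -0.   0.]
F [-0.53 -0.82 -0.06] t 7.45 w 0.08518517242645025
now [ -8.8 -48.5  15.3] shift [ 0.   4.9 19.1] turn [-25.  -0.   0.]
F [-0.53 -0.82 -0.06] t 7.45 w 0.08518517242645025
```

```bash
python3 -m inch '[[[0,2,0,0,0,0,-1],[0,2,5,-7,0,0,-1],[0,2.5,10,-13,0,0,-1],[0,3,14.5,-19,0,0,-1],[0,5,19,-25,0,0,-1],[0,5,19,-25,0,0,-1],[0,5,19,-25,0,0,-1],[0,5,19,-25,0,0,-1]]]'
python3 - <<'E'
from h import *
where(); p,A,s=bframe(); T0=p+A@np.array([0,42.5,12])
u=np.array([.1285,-.9917,0])
for d in (20,46): goto(tip(T0+u*d,97.4,25),97.4,25)
a=capture("side")[180:320,250:430]; cv2.imwrite("pics/s4.png",cv2.resize(a,None,fx=4.4,fy=4.2,interpolation=cv2.INTER_CUBIC))
E
```

```text
time_s: 8.25
eef_pos: [0.5732, -0.0079, 0.147]
ee_rot: [[-0.953, -0.277, -0.128], [-0.305, 0.864, 0.402], [-0.001, 0.421, -0.907]]
contact_force: [-0.2, -0.9, 2.3]
width: 0.0853
grip_force: 1.0
trail_in [-14.8   0.6   4.1]
lead_in [ -4.7 -75.8 -31.8]
lead_out [ -3.5 -85.3 -36.2]
now [ -9.1 -42.6  -3. ] shift [  0.1 -18.2  -8.4] turn [-0.1 -0.   0.1]
F [-0.2  -0.87  2.33] t 8.25 w 0.08531480451800158
now [ -9.1 -42.6  -3. ] shift [  0.2 -41.7 -19.3] turn [-0.1 -0.   0.1]
F [-0.2  -0.87  2.33] t 8.25 w 0.08531480451800158
```

View pics/s4.png

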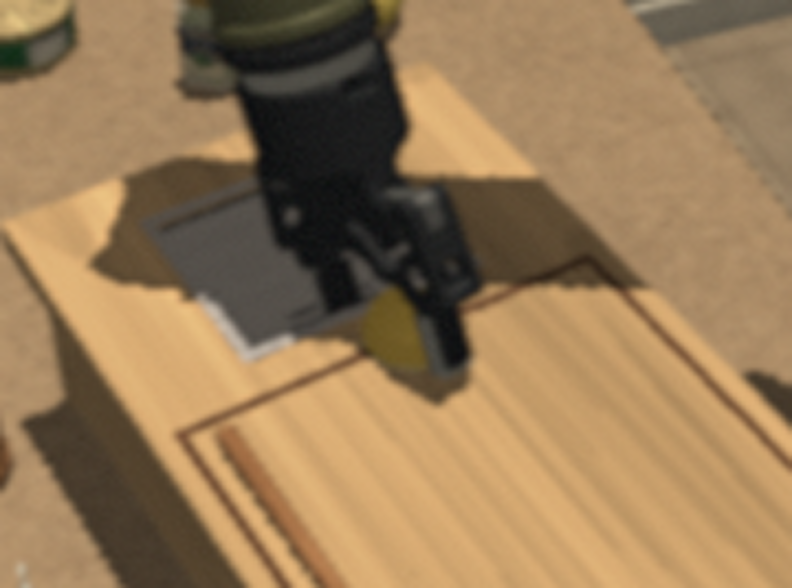

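The leading finger is holding the flap down (force +2.3 N), and the lemon half (crop ~(400,330)) rests against the trailing finger just before the entry edge. Now I'll push it in.

```bash
python3 -m inch '[[[0,-4,-2,0,0,0,-1],[0,-8,-4,0,0,0,-1],[0,-13,-6,0,0,0,-1],[0,-18,-8.3,0,0,0,-1],[0,-23,-10.6,0,0,0,-1],[0,-28,-13,0,0,0,-1],[0,-32,-14.8,0,0,0,-1],[0,-35,-16.2,0,0,0,-1]]]'
python3 - <<'E'
from h import *
where(); print(read_state()["contact_force"])
a=capture("side")[160:300,250:430]; cv2.imwrite("pics/s5.png",cv2.resize(a,None,fx=4.4,fy=4.2,interpolation=cv2.INTER_CUBIC))
E
```

```text
time_s: 9.1
eef_pos: [0.5837, -0.0421, 0.1468]
ee_rot: [[-0.952, -0.275, -0.132], [-0.305, 0.86, 0.409], [0.001, 0.43, -0.903]]
contact_force: [-6.9, 15.0, 7.1]
width: 0.0858
grip_force: 5.5
trail_in [-10.5 -35.    4.3]
lead_in [  -0.5 -111.1  -32.3]
lead_out [   0.8 -120.5  -36.8]
[-6.91227823 14.95093172  7.05461194]
```

View pics/s5.png

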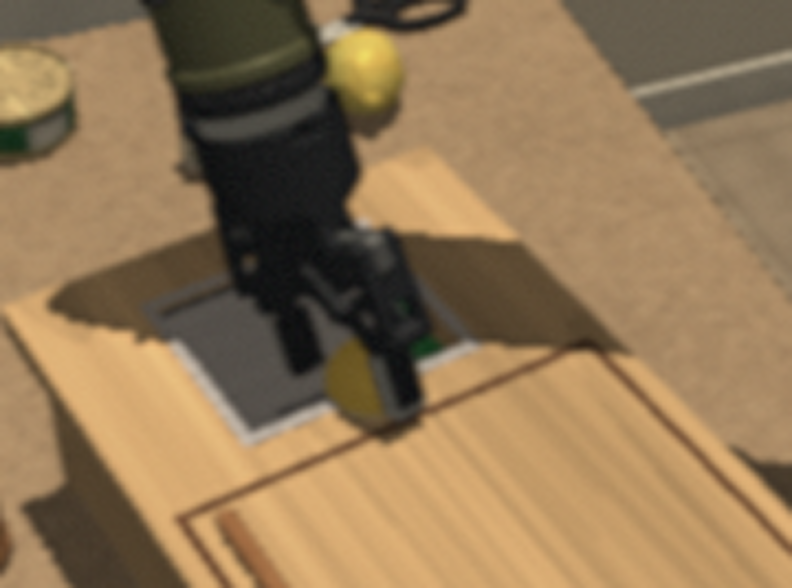

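```bash
python3 - <<'E'
from h import *
p,A,s=bframe(); M=R3()
F=M.T@s["contact_force"]; t=M.T@s["torque"]; print("t",s["time_s"],"F",F.round(1),"tau mNm",(t*1e3).round(0),"grip",s["grip_force"],"TCP",p.round(1))
r=np.cross(F,t)/(F@F)*1e3; print("line of action point rel ref",r.round(1),"dir",(F/np.linalg.norm(F)).round(2))
c=camera_info("side")
def rayplane(px,bx):
    a=ray("side",px,.3);b=ray("side",px,.1)
    a,b=[np.r_[(q[:2]-o)@R,q[2]-.15]*1e3 for q in(a,b)]
    k=(bx-a[0])/(b[0]-a[0]); return (a+k*(b-a)).round(1)
f=lambda x,y:(250+(x+.5)/4.4-.5,160+(y+.5)/4.2-.5)
for n,q,bx in [("knuckle",(243,295),12),("knuckle low",(262,308),12),("knuckle top",(218,215),12),("leadtip",(300,374),10),("leadtip out",(288,368),10),("trailtip",(418,405),0),("lemon left",(326,385),10),("lemon bottom",(375,428),0)]: print(n,rayplane(f(*q),bx))
E
```

```text
t 9.15 F [-2.7 11.5  6.2] tau mNm [2052.  560. -110.] grip 4.968035499332473 TCP [ -4.8 -78.1  -3.1]
line of action point rel ref [ -26.5   69.5 -140.7] dir [-0.2   0.86  0.46]
knuckle [  12.  -160.4   -8.3]
knuckle low [  12.  -138.8    0.3]
knuckle top [  12.  -183.4   33.4]
leadtip [  10.  -103.5  -20.7]
leadtip out [  10.  -116.7  -28.2]
trailtip [-0.  -6.3 42.5]
lemon left [ 10.  -76.1  -3.5]
lemon bottom [  0.  -45.2 -13.1]
```

The picture shows the lemon half straddling the entry edge (crop ~(360,385)) with the flap well open. The leading finger's wide knuckle (~(243,295)) is bearing close to the hinge, which explains the 12–15 N. I'll reduce the tilt so the knuckle clears the board, then keep pushing.

```bash
python3 - <<'E'
from h import *
p,A,s=bframe(); T0=p+A@np.array([0,42.5,12]); T0[2]=4
u=np.array([.1285,-.9917,0])
for d,a in ((-1,21),(-1,16),(6,16),(12,16),(18,16),(22,16)): goto(tip(T0+u*d,97.4,a),97.4,a)
E
```

```text
now [ -4.8 -78.1  -3.1] shift [ 0.1  1.8 -2.6] turn [ 4.5 -0.1  0.1]
F [-4.72 10.88  6.21] t 9.15 w 0.08510008375765038
now [ -4.8 -78.1  -3.1] shift [ 0.1  3.3 -6.1] turn [ 9.5 -0.1  0.1]
F [-4.72 10.88  6.21] t 9.15 w 0.08510008375765038
now [ -4.8 -78.1  -3.1] shift [ 0.2 -3.  -9.1] turn [ 9.5 -0.1  0.1]
F [-4.72 10.88  6.21] t 9.15 w 0.08510008375765038
now [ -4.8 -78.1  -3.1] shift [  0.2  -8.4 -11.7] turn [ 9.5 -0.1  0.1]
F [-4.72 10.88  6.21] t 9.15 w 0.08510008375765038
now [ -4.8 -78.1  -3.1] shift [  0.2 -13.8 -14.3] turn [ 9.5 -0.1  0.1]
F [-4.72 10.88  6.21] t 9.15 w 0.08510008375765038
now [ -4.8 -78.1  -3.1] shift [  0.2 -17.4 -16. ] turn [ 9.5 -0.1  0.1]
F [-4.72 10.88  6.21] t 9.15 w 0.08510008375765038
```

```bash
python3 -m inch '[[[0,2,-2.5,4.5,0,0,-1],[0,3,-6,9,0,0,-1],[0,3,-6,9,0,0,-1],[0,-1,-8,9,0,0,-1],[0,-5,-10,9,0,0,-1],[0,-9,-12,9,0,0,-1],[0,-13,-14,9,0,0,-1],[0,-16,-15.4,9,0,0,-1]]]'
python3 - <<'E'
from h import *
where(); s=read_state(); print(s["contact_force"],s["grip_force"])
a=capture("side")[160:300,240:420]; cv2.imwrite("pics/s6.png",cv2.resize(a,None,fx=4.4,fy=4.2,interpolation=cv2.INTER_CUBIC))
E
```

```text
time_s: 9.95
eef_pos: [0.5898, -0.0593, 0.1532]
ee_rot: [[-0.952, -0.293, -0.09], [-0.307, 0.912, 0.273], [0.002, 0.288, -0.958]]
contact_force: [-5.4, 17.1, 3.3]
width: 0.085
grip_force: 8.0
trail_in [ -7.8 -52.4   3.9]
lead_in [   3.  -133.1  -20.6]
lead_out [   4.4 -143.   -23.6]
[-5.42594341 17.08731592  3.26988885] 8.049776670522988
```

View pics/s6.png

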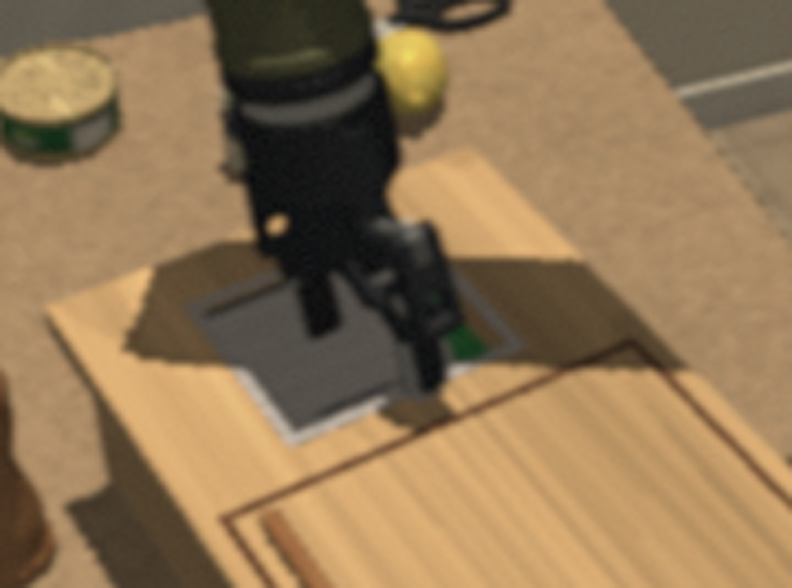

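The lemon half is gone from the board: nothing yellow shows near the trailing tip at (430,385), and the flap is still held open. Before letting go I'll check for yellow patches in the other cameras.

```bash
python3 - <<'E'
from h import *
for n in ("side","top","wrist"):
    a=capture(n); h=cv2.cvtColor(a,cv2.COLOR_BGR2HSV); m=cv2.inRange(h,(21,130,30),(34,255,255))
    k,l,st,c=cv2.connectedComponentsWithStats(m)
    print(n,[(st[i][4],c[i].round().tolist()) for i in range(1,k) if st[i][4]>25])
    if n=="wrist": cv2.imwrite("pics/w.png",a); ci=camera_info(n); print([proj(n,np.r_[o+R@np.array(q[:2])/1e3,.15+q[2]/1e3]).round().tolist() for q in [(62,-62.5,0),(-62,-62.5,0),(-62,-167,0),(62,-167,0),(0,-100,-140),(0,-70,-140)]])
E
```

```text
side [(np.int32(253), [333.0, 176.0])]
top [(np.int32(26), [124.0, 136.0]), (np.int32(395), [414.0, 281.0])]
wrist [(np.int32(342), [318.0, 243.0]), (np.int32(259), [323.0, 264.0])]
[[367.0, 466.0], [423.0, 178.0], [90.0, 139.0], [101.0, 499.0], [250.0, 242.0], [292.0, 244.0]]
```

```bash
python3 - <<'E'
from h import *
ci=camera_info("wrist"); print(((ci["position"][:2]-o)@R*1e3).round(),ci["position"][2]*1e3-150)
for z in (-125,-80,-40,-10):
    print(z,[(((ray("wrist",q,.15+z/1e3)[:2]-o)@R)*1e3).round().tolist() for q in[(318,243),(323,264)]])
E
```

```text
[ -65. -138.] 116.39920134187736
-125 [[-6.0, -55.0], [9.0, -49.0]]
-80 [[-17.0, -71.0], [-4.0, -66.0]]
-40 [[-27.0, -84.0], [-17.0, -81.0]]
-10 [[-34.0, -95.0], [-26.0, -92.0]]
```

View pics/w.png

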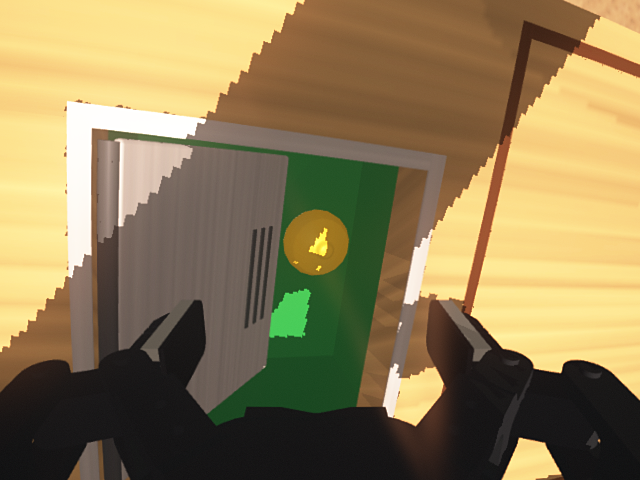

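The wrist view shows the lemon half at (317,243) lying on the green caddy floor, clear of the open flap. I'll raise the arm straight up so the flap can shut.

```bash
python3 -m inch '[[[0,3,-5,0,0,0,-1],[0,6,-12,0,0,0,-1],[0,9,-22,0,0,0,-1],[0,12,-34,0,0,0,-1],[0,17,-50,0,0,0,-1],[0,22,-66,0,0,0,-1],[0,28,-85,0,0,0,-1],[0,34,-105,0,0,0,-1]]]'; python3 -m inch '[[[0,15,-30,0,0,0,-1],[0,40,-40,0,0,0,-1],[0,70,-50,0,0,0,-1],[0,100,-50,0,0,0,-1],[0,120,-50,0,0,0,-1],[0,120,-50,0,0,0,-1],[0,120,-50,0,0,0,-1],[0,120,-50,0,0,0,-1]]]'
python3 - <<'E'
from h import *
g0=cv2.imread("pics/side0.png").astype(int); a=capture("side").astype(int)
# compare flap-edge and spoon regions with the starting picture
for n,pts in dict(flap=[(55,-68),(-55,-68),(-55,-160),(55,-160)],spoon=[(125,205),(50,205),(75,-40),(125,-40)]).items():
    m=np.zeros(a.shape[:2],np.uint8); cv2.fillPoly(m,[np.array([proj("side",np.r_[o+R@np.array(q)/1e3,.15]) for q in pts]).astype(np.int32)],1)
    d=np.abs(a-g0).max(2)[m>0]; print(n,d.mean().round(1),(d>40).mean().round(2))
cv2.imwrite("pics/end.png",a)
w=capture("wrist"); t=capture("top"); cv2.imwrite("pics/wend.png",w); cv2.imwrite("pics/tend.png",t)
t0=cv2.imread("pics/top0.png").astype(int); d=np.abs(t-t0).max(2)
for n,(x0,y0,x1,y1) in dict(flap=(262,185,318,247),spoon=(160,175,255,205),lemon1=(398,268,430,295),jar=(395,225,422,250)).items():
    q=d[y0:y1,x0:x1]; print("top",n,q.mean().round(1),(q>40).mean().round(2))
h=cv2.cvtColor(w,cv2.COLOR_BGR2HSV); print("wrist green",(cv2.inRange(h,(45,100,30),(85,255,255))>0).sum(),"contact",read_state()["contact_force"])
E
```

```text
time_s: 10.95
eef_pos: [0.59, -0.0628, 0.2655]
ee_rot: [[-0.953, -0.29, -0.082], [-0.302, 0.917, 0.262], [-0.001, 0.275, -0.961]]
contact_force: [0.6, 0.2, -0.2]
width: 0.085
grip_force: 0.0
time_s: 11.75
eef_pos: [0.5594, 0.0329, 0.3449]
ee_rot: [[-0.954, -0.289, -0.083], [-0.3, 0.917, 0.262], [0.0, 0.275, -0.962]]
contact_force: [0.1, -0.4, -0.2]
width: 0.0855
grip_force: 0.0
flap 26.1 0.18
spoon 16.2 0.04
top flap 45.5 0.35
top spoon 37.5 0.31
top lemon1 11.2 0.0
top jar 10.0 0.0
wrist green 2623 contact [0.04416206 0.28820441 0.45019441][ WARN:0@1.897] global loadsave.cpp:1063 imwrite_ Unsupported depth image for selected encoder is fallbacked to CV_8U.
```

```bash
python3 - <<'E'
from h import *
for f,n in (("wend","wrist"),("end","side"),("side0","side")):
    w=cv2.imread(f"pics/{f}.png"); h=cv2.cvtColor(w,cv2.COLOR_BGR2HSV); g=cv2.inRange(h,(45,100,30),(85,255,255))
    P=lambda q,z=.15:proj(n,np.r_[o+R@np.array(q)/1e3,z])
    m=np.zeros(g.shape,np.uint8); cv2.fillPoly(m,[np.array([P(q) for q in[(58,-66),(-58,-66),(-58,-160),(58,-160)]]).astype(np.int32)],1)
    k,l,st,c=cv2.connectedComponentsWithStats(g)
    print(f,"green in hole",(g[m>0]>0).sum(),"of",m.sum(),[(st[i].tolist()) for i in range(1,k) if st[i][4]>60], "mean bgr",w[m>0].mean(0).round(),"sat",h[m>0][:,1].mean().round(), "hole px",[P(q).round().tolist() for q in[(62,-62),(-62,-62),(-62,-167),(62,-167)]])
E
```

```text
wend green in hole 0 of 19603 [[169, 157, 5, 35, 84], [583, 203, 57, 92, 2241], [167, 219, 5, 78, 196]] mean bgr [172. 187. 205.] sat 43.0 hole px [[168.0, 310.0], [173.0, 159.0], [19.0, 145.0], [28.0, 309.0]]
end green in hole 0 of 1640 [] mean bgr [141. 154. 165.] sat 36.0 hole px [[306.0, 264.0], [355.0, 242.0], [331.0, 214.0], [284.0, 234.0]]
side0 green in hole 0 of 1640 [] mean bgr [147. 160. 171.] sat 37.0 hole px [[306.0, 264.0], [355.0, 242.0], [331.0, 214.0], [284.0, 234.0]]
```

```bash
python3 -c "
from plant import *
print(close_job())"
```

```text
the job is handed in; nothing more can be done
None
```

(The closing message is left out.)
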